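# Pack the carburettor parts and shut the case

### The arm

A 6-joint arm with a two-finger parallel gripper is mounted at the origin on the work surface. World frame = base frame: x ahead of the robot, y to its left, z up, the work surface at z = 0. Lengths are in m, angles in rad, forces in N, time in s.
With the tool pointing down it reaches from about 0.425 to 0.95 m from the base axis. Payload 14.7 kg.
Tool frame: the origin (TCP) lies on the centre line of the jaws, within the pads' length; the fingertips stand 25 mm ahead of it and the grasp point (between the pads) lies 6 mm ahead of it; z points along the fingers, y is the line along which they close (so a half turn about z gives the same grasp; the last joint's range is limited). The gripper opens to 85 mm and grips with 20 to 120 N. Pads are 22 mm wide; open, the fingers measure 114 mm over their backs; the gripper's body (76 mm by 85 mm) begins 54 mm behind the grasp point. The pads swing forward as they close: fully open they stand 13 mm farther back than shut.
Start: joints at [-1.395, 0.48, 1.596, -0, 1.065, -0.047], TCP at [0.144, -0.634, 0.256] pointing down, gripper open.
Joint ranges: [-2.75, 2.75], [-0.82, 2.05], [0.23, 2.67], [-1.56, 4.7], [0.09, 2.69], [-2.92, 2.92]. Speed limits (rad/s): [1.89, 1.89, 2.39, 3.01, 3.01, 3.01].

### API

Orientations are given as a rotation vector (axis times angle).
In Python, from bench import sensors, optics, sign_off gives the robot as it stands.
- The arm moves only by the shell command python3 -m pendant 'ROWS' [FORCE]. ROWS is JSON, a list of rows, each an object with "turn": the turn, a rotation vector about the world's x, y, z in degrees, a list of three; "translation": the shift along the world's x, y, z in m, a list of three; "gripper": the closure in counts, from 0 (fully open) to 255 (shut). In form: [{"turn": [wx, wy, wz], "translation": [tx, ty, tz], "gripper": gripper}, ...]. A call has 1 to 12 rows; each row is the pose to reach, as a shift and turn from the pose commanded when the call began; what a row does not reach only later rows make up. A row lasts 1/12 s, in which the tool goes at most 41.7 mm and 7.16 degrees, less where a joint would pass 70% of its speed; a pose out of reach is approached as far as the arm can. A call with a gripper value outside its range is refused whole. The fingers move at their own pace and stop on an object; FORCE is the grip in N (left out, the last holds). Time passes only in rows, so rows that repeat a pose let the fingers close. It gives the time, the measured TCP pose, the force, the opening and the grip force at its end, in the units of the state.
- sensors.state(): the state, without advancing time (a new reading comes with each control period).
- optics.capture(name): name is "side" or "top"; returns a dict with "color" (480x640x3 uint8, red, green, blue), "vertical_fov" (degrees; the focal length in pixels is half the picture's height over the tangent of half this angle, whatever the lens; pixels are square), "cx", "cy" (the principal point, pixels), "extrinsics" (4x4, takes a point from world to camera coordinates). Camera axes: x right, y down, z forward; pixel columns grow to the right and rows downward; lengths in m; the calibration is good to about 2 mm. A picture is of the moment at which its call begins. There is no depth.
- sign_off(): hands the job in; it is judged then, once.
The state is a dict: "clock": time; "joint_pos": joint angles; "qd": joint speeds; "joint_torque": joint torques, N m; "tcp_pos": TCP position; "tool_rot": TCP orientation; "contact_force": force on the tool from outside, world axes, zero at the start; "torque": the same for the moment, N m; "opening": finger opening in m; "gripper_force": force on a finger pad.
Only numpy, scipy, OpenCV 4.12 (cv2) and the standard library are available. Lean on these libraries where they do the work, as an engineer would, in place of code of your own. Each camera call takes 0.05 s, during which the arm holds its last target. There are 200 camera calls.

### The job

The stripped carburettor body is already in the green steel case. Pack its black insulator spacer and its float bowl into the case with it, setting them down rather than dropping them, so that nothing stands above the rim, then lower the lid without slamming it until it is fully closed. Leave everything else on the bench where it is.

Things in the scene. Friction and masses are not known exactly. Their poses are not given: they have to be found in the camera images.
- case: Green painted steel parts case with a hinged lid, fixed to the bench: 142 mm (its x) by 204 mm (its y) by 60 mm high outside. Inside 134 by 196 mm and 56 mm deep: walls and floor are 4 mm thick. Origin at the centre of its underside; z up; +x points to the hinge side, away from the robot.
- case_in (a point): Centre of the case's inner floor, 4 mm above the case's origin; axes as the case's.
- lid (a joint): Angle of the case's lid in rad: 0 fully closed, flat on the rim; grows as it opens, 1.57 upright, at most 1.95 (leaning back, away from the robot). A stiff hinge: the lid stays at whatever angle it is left and takes about 1 to 4 N at its front edge to move.
- lid_hinge (a point): Middle of the lid's hinge line, on the far (+x) top edge of the case: 71 mm in the case's +x from its centre, 60.5 mm above its underside. The line runs along the case's y. These axes turn with the lid.
- lid_edge (a point): Middle of the lid's front edge, 146 mm from the hinge line, half-way through the lid's 4 mm thickness. The lid is a flat steel plate 208 mm along the hinge line; a tab 70 mm wide in the middle of this edge reaches 15 mm further.
- carb_mid (a point): Centre of the carburettor body, a silver aluminium casting 98 mm (its x, the bore) by 76 mm (its y) by 49 mm high, 0.42 kg. It lies loose on its side in the left or the right half of the case, its long side across the case, its top 7 mm below the rim. Stays in the case.
- pad_mid (a point): Centre of the top face of a rubber pad 110 by 88 by 3 mm, stuck flat on the case floor in the half of the case that the carburettor body leaves free (about 108 mm of the case's length is free there, from the body to the end wall).
- spacer_mid (a point): Centre (half-way up) of the black phenolic insulator spacer: a flat two-bolt plate 86 mm (its x) by 48 mm (its y) by 14 mm thick, z up, with a 28 mm hole in the middle; the middle 48 mm of its length has straight sides 48 mm apart, its ends narrow to 26 mm. 0.07 kg, lying flat on the bench.
- bowl_mid (a point): Centre (half-way up) of the float bowl, cast aluminium, standing mouth down: a flange 78 mm (its x) by 58 mm (its y) and 5 mm thick at the bottom, corner bosses 10 mm high, above it a plain rectangular body 58 mm (x) by 42 mm (y) with upright sides from 5 to 30 mm above its foot, and a low brass drain screw on top; 34 mm high in all. Hollow, 0.15 kg.
- mug_mid (a point): Centre of a white ceramic mug, 80 mm across, 90 mm high. Leave alone.
- tdriver_mid (a point): Red-handled T-driver lying on the bench, 185 mm long along its x, its T-handle 94 mm wide at the -x end; point on its shaft, 11 mm above the bench. Leave alone.
- wrench_grip (a point): Spanner lying on the bench, 150 mm long; point in its handle. Leave alone.
- piston_mid (a point): Centre of an engine piston standing on the bench, 52 mm across, 50 mm high. Leave alone.
- manifold_mid (a point): Aluminium intake elbow standing on its 46 by 80 mm flange, about 60 mm high; point 25 mm above the flange's underside. Leave alone.
- cleaner_mid (a point): Centre of an upright spray can, 62 mm across, 190 mm high. Leave alone.
Not all that is in view belongs to the job. There is more than one size of the part that bears spacer_mid; the job needs the smallest.

How it is judged:
On the way:
1. the spacer and the float bowl both lie in the case below its rim, let go of, with the lid still open (x of spacer_mid in the frame of case between -0.062 and 0.062 m and y of spacer_mid in the frame of case between -0.093 and 0.093 m and z of spacer_mid in the frame of case between 0.004 and 0.051 m and x of bowl_mid in the frame of case between -0.062 and 0.062 m and y of bowl_mid in the frame of case between -0.093 and 0.093 m and z of bowl_mid in the frame of case between 0.004 and 0.045 m and x of carb_mid in the frame of case between -0.062 and 0.062 m and y of carb_mid in the frame of case between -0.093 and 0.093 m and z of carb_mid in the frame of case between 0.004 and 0.04 m and value of joint lid above 0.6 rad and contact force between each of spacer, bowl and the fingers below 0.05 N), for 0.2 s.
At the end, for the whole second after the job is handed in: The lid is closed to within 0.045 rad (about 6 mm at its front edge); the spacer, the float bowl and the carburettor body all lie at rest inside the case, below its rim (value of joint lid below 0.045 rad and x of spacer_mid in the frame of case between -0.062 and 0.062 m and y of spacer_mid in the frame of case between -0.093 and 0.093 m and z of spacer_mid in the frame of case between 0.004 and 0.051 m and x of bowl_mid in the frame of case between -0.062 and 0.062 m and y of bowl_mid in the frame of case between -0.093 and 0.093 m and z of bowl_mid in the frame of case between 0.004 and 0.045 m and x of carb_mid in the frame of case between -0.062 and 0.062 m and y of carb_mid in the frame of case between -0.093 and 0.093 m and z of carb_mid in the frame of case between 0.004 and 0.04 m and linear speed of each of spacer, bowl, carb below 0.02 m/s); the robot touches nothing.
It fails at once if the spacer or the float bowl is dropped or flung (falls freely faster than 0.6 m/s) ((contact force between spacer and the fingers below 0.05 N and linear speed of spacer above 0.6 m/s) or (contact force between bowl and the fingers below 0.05 N and linear speed of bowl above 0.6 m/s)).
It fails at once if the lid is slammed (comes down over its last 0.6 rad faster than 3 rad/s) (value of joint lid below 0.6 rad and velocity of joint lid below -3 rad/s).
It fails at once if another thing on the bench is shifted by more than 25 mm (distance of any of mug_mid, tdriver_mid, wrench_grip, piston_mid, manifold_mid, cleaner_mid from where it was at the start of the episode above 0.025 m).
It also fails if it takes over 72 s, if anything falls off the work surface, if the arm or the gripper's body presses on something with over 40 N, if the wrist force passes 120 N, or if a joint passes its speed limit or range.

## Working session

There is one attempt and no reset: what is moved stays moved. The work goes in short steps, Python scripts to look and compute and a shell command to move; the robot and the scene stay as the last step left them, time stands still between calls to the robot, and variables do not carry over. Pictures are saved under pics/ and viewed, at most 10 in all, crops included, and the job is handed in when it is done.

```bash
mkdir -p pics; cat > h.py <<'E'
import numpy as np, cv2, json
from bench import sensors, optics
def cap(name, fn):
    c=optics.capture(name); cv2.imwrite(f'pics/{fn}.png', c['color'][:,:,::-1])
    d={k:(np.array(v).tolist()) for k,v in c.items() if k!='color'}
    json.dump(d,open(f'pics/{fn}.json','w')); return c
def ray(fn,u,v,z):
    d=json.load(open(f'pics/{fn}.json')); E=np.array(d['extrinsics']); f=240/np.tan(np.radians(d['vertical_fov']/2))
    r=E[:3,:3].T@np.array([(u-d['cx'])/f,(v-d['cy'])/f,1]); o=-E[:3,:3].T@E[:3,3]
    return o+r*(z-o[2])/r[2]
def proj(fn,p):
    d=json.load(open(f'pics/{fn}.json')); E=np.array(d['extrinsics']); f=240/np.tan(np.radians(d['vertical_fov']/2))
    q=E[:3,:3]@np.array(p)+E[:3,3]; return np.array([d['cx']+f*q[0]/q[2],d['cy']+f*q[1]/q[2]])
def crop(fn,out,x0,y0,x1,y1,s):
    im=cv2.imread(f'pics/{fn}.png')[y0:y1,x0:x1]; cv2.imwrite(f'pics/{out}.png',cv2.resize(im,None,fx=s,fy=s,interpolation=cv2.INTER_CUBIC))
E
python3 - <<'E'
from h import *
np.set_printoptions(precision=4,suppress=True)
for n in('top','side'):
    c=cap(n,n+'0'); print(n,c['vertical_fov'],c['cx'],c['cy']); E=c['extrinsics']; print(-np.array(E)[:3,:3].T@np.array(E)[:3,3],np.array(E)[:3,:3])
print(sensors.state())
E
```

```text
top 54.89086469210787 320.82162458456474 239.16904927183177
[0.4152 0.0465 1.1755] [[ 0.0249 -0.9994  0.0247]
 [-0.995  -0.0271 -0.0963]
 [ 0.0969 -0.0221 -0.9951]]
side 45.21679602312201 309.6074542290225 238.28058534800454
[0.165  1.0875 0.7192] [[-0.9544 -0.2983 -0.012 ]
 [-0.136   0.4701 -0.8721]
 [ 0.2658 -0.8307 -0.4892]]
{'clock': 0.1, 'joint_pos': array([-1.3946,  0.4808,  1.5968,  0.    ,  1.0651, -0.0466]), 'qd': array([-0.0003,  0.0006, -0.0008, -0.0008,  0.0005, -0.001 ]), 'joint_torque': array([  0.0008, -95.226 , -43.1042,  -0.0001,   0.0052,   0.    ]), 'tcp_pos': array([ 0.1436, -0.6336,  0.2557]), 'tool_rot': array([-3.121 , -0.3491,  0.0001]), 'contact_force': array([0.5087, 0.1983, 0.6895]), 'torque': array([-0.019 , -0.0076,  0.0152]), 'gripper_force': 0.0, 'opening': 0.08513663260408691}
```

View pics/top0.png

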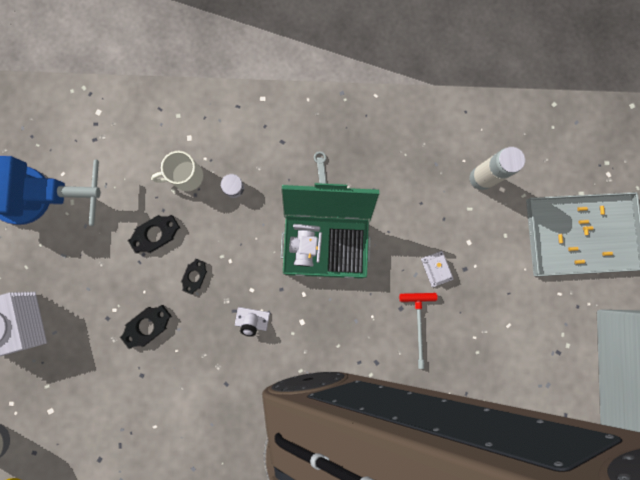

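View pics/side0.png

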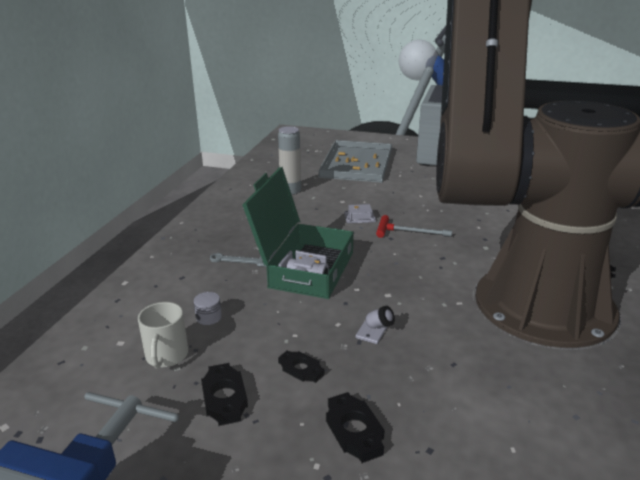

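The top picture shows the case at about (327,240), with the carburettor in its left half at (305,245) and the ribbed pad at (347,250). The float bowl is at (437,269), the T-driver at (418,297), the manifold at (252,321), the piston at (232,185), the mug at (180,170) and the can at (505,165).
Spacer candidates are the black plates at (154,234), (195,276) and (147,327). The smallest is at (195,276). The bowl could only be confused with the manifold at (252,321), but the brass screw on the part at (437,269) identifies it as the bowl. I'll check both in a close crop.

```bash
python3 - <<'E'
from h import *
im=cv2.imread('pics/top0.png')
def c(x,y,w,h,s): return cv2.resize(im[y:y+h,x:x+w],None,fx=s,fy=s,interpolation=cv2.INTER_CUBIC)
a=c(170,251,50,50,6); b=c(412,244,50,50,6); d=c(270,176,125,75+37,4)
o=np.zeros((600,800,3),np.uint8); o[:300,:300]=a; o[300:600,:300]=b; o[:448,300:800]=d
cv2.imwrite('pics/c1.png',o)
E
```

```text
(no output)
```

View pics/c1.png

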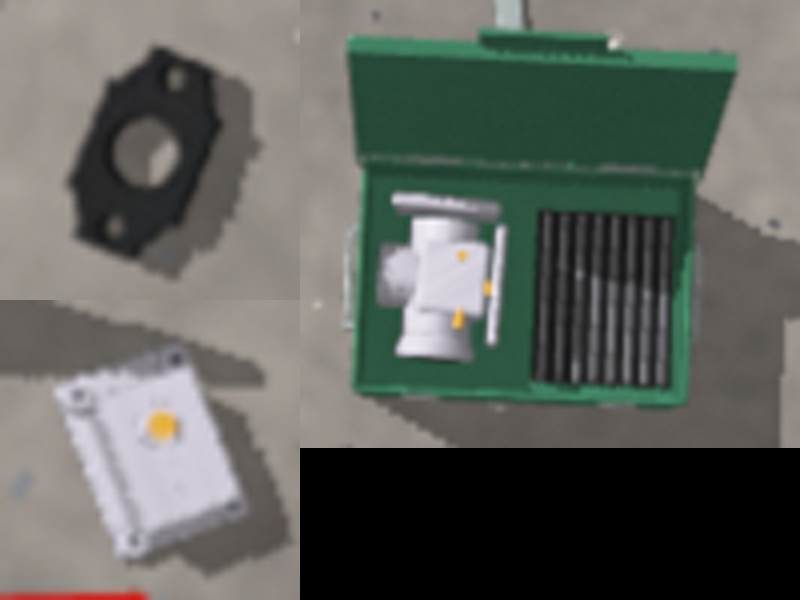

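The crop confirms the choice. The smallest plate has its hole at (193.8,275.9), and the bowl shows its brass screw and four corner bosses. The case has the carburettor on the left and the free pad on the right.

```bash
python3 - <<'E'
from h import *
np.set_printoptions(precision=4,suppress=True)
A=lambda x,y:(170+(x+.5)/6-.5,251+(y+.5)/6-.5)
B=lambda x,y:(412+(x+.5)/6-.5,244+(y-300+.5)/6-.5)
C=lambda x,y:(270+(x-300+.5)/4-.5,176+(y+.5)/4-.5)
R=lambda p,z: ray('top0',*p,z)
ang=lambda v:np.degrees(np.arctan2(v[1],v[0]))
h=R(A(145,152),.014);b1=R(A(176,79),.014);b2=R(A(117,224),.014)
print('spacer',h,(b1+b2)/2,'dist',np.linalg.norm(b1-b2),'yaw',ang(b1-b2))
q=[R(B(*p),.010) for p in((80,400),(178,358),(235,510),(133,543))]
print('bowl',np.mean(q,0),'long',ang(q[0]-q[3]),ang(q[1]-q[2]),np.linalg.norm(q[0]-q[3]),'short',ang(q[0]-q[1]),ang(q[3]-q[2]),np.linalg.norm(q[0]-q[1]))
print('screw',R(B(162,427),.034))
fl,fr,bl,br=[R(C(*p),.060) for p in((353,393),(688,405),(361,163),(697,180))]
print('case',fl,fr,bl,br,np.mean([fl,fr,bl,br],0)); print(ang(fl-fr),np.linalg.norm(fl-fr),ang(bl-br),ang(bl-fl),np.linalg.norm(bl-fl),ang(br-fr))
print('pad',[R(C(*p),.007) for p in((541,210),(674,216),(668,386),(533,381))])
e=[R(C(*p),.20) for p in((348,40),(736,60))];print('lidedge',e)
print('carb edge',R(C(500,290),.05))
E
```

```text
spacer [0.4277 0.3347 0.014 ] [0.428  0.3341 0.014 ] dist 0.06417343610399881 yaw -19.340429698605487
bowl [ 0.4608 -0.2775  0.01  ] long 20.769296612341204 20.80907472178861 0.06379906922174979 short 114.3779985292493 109.0435346977088 0.045805772404930084
screw [ 0.4704 -0.2731  0.034 ]
case [0.4375 0.1108 0.06  ] [ 0.4354 -0.0911  0.06  ] [0.5771 0.1105 0.06  ] [ 0.5725 -0.0945  0.06  ] [0.5056 0.0089 0.06  ]
89.40661546937748 0.20191153062344896 88.70476584900004 -0.11649320024536756 0.13958252051765732 -1.4259953145987907
pad [array([ 0.5578, -0.0019,  0.007 ]), array([ 0.5563, -0.0869,  0.007 ]), array([ 0.448 , -0.0848,  0.007 ]), array([0.449 , 0.0007, 0.007 ])]
lidedge [array([0.623 , 0.1116, 0.2   ]), array([ 0.6184, -0.0969,  0.2   ])]
carb edge [0.5027 0.0238 0.05  ]
```

```bash
T1='dummy'; python3 -m pendant '[{"turn":[0,0,-7],"translation":[0.026,0.03,0.02],"gripper":0},{"turn":[0,0,-14],"translation":[0.052,0.06,0.044],"gripper":0},{"turn":[0,0,-14],"translation":[0.079,0.09,0.044],"gripper":0},{"turn":[0,0,-14],"translation":[0.106,0.118,0.044],"gripper":0},{"turn":[0,0,-14],"translation":[0.132,0.148,0.044],"gripper":0},{"turn":[0,0,-14],"translation":[0.158,0.177,0.044],"gripper":0},{"turn":[0,0,-14],"translation":[0.184,0.206,0.044],"gripper":0},{"turn":[0,0,-14],"translation":[0.21,0.236,0.044],"gripper":0},{"turn":[0,0,-14],"translation":[0.237,0.266,0.044],"gripper":0},{"turn":[0,0,-14],"translation":[0.263,0.295,0.044],"gripper":0},{"turn":[0,0,-14],"translation":[0.29,0.325,0.044],"gripper":0},{"turn":[0,0,-14],"translation":[0.316,0.354,0.044],"gripper":0}]'
```

```text
clock: 1.1
tcp_pos: [0.4605, -0.2781, 0.3002]
tool_rot: [-3.141, 0.034, 0.0]
contact_force: [0.4, -1.0, -0.0]
opening: 0.0855
gripper_force: 0.0
```

```bash
python3 -m pendant '[{"turn":[0,0,0],"translation":[0.01,0.04,0],"gripper":40},{"turn":[0,0,0],"translation":[0.02,0.08,0],"gripper":40},{"turn":[0,0,0],"translation":[0.03,0.12,0],"gripper":40},{"turn":[0,0,0],"translation":[0.04,0.16,0],"gripper":40},{"turn":[0,0,-5],"translation":[0.045,0.2,0],"gripper":40},{"turn":[0,0,-10],"translation":[0.045,0.24,0],"gripper":40},{"turn":[0,0,-15],"translation":[0.045,0.28,0],"gripper":40},{"turn":[0,0,-18],"translation":[0.045,0.32,0],"gripper":40},{"turn":[0,0,-18],"translation":[0.04,0.36,0],"gripper":40},{"turn":[0,0,-18],"translation":[0.03,0.4,0],"gripper":40},{"turn":[0,0,-18],"translation":[0.02,0.438,0],"gripper":40},{"turn":[0,0,-18],"translation":[0.006,0.475,0],"gripper":40}]'
python3 -m pendant '[{"turn":[0,0,0],"translation":[-0.011,0.038,0],"gripper":60},{"turn":[0,0,0],"translation":[-0.022,0.075,0],"gripper":60},{"turn":[0,0,0],"translation":[-0.03,0.11,-0.02],"gripper":60},{"turn":[0,0,0],"translation":[-0.038,0.137,-0.045],"gripper":60},{"turn":[0,0,0],"translation":[-0.038,0.137,-0.085],"gripper":60},{"turn":[0,0,0],"translation":[-0.038,0.137,-0.125],"gripper":60},{"turn":[0,0,0],"translation":[-0.038,0.137,-0.16],"gripper":60},{"turn":[0,0,0],"translation":[-0.038,0.137,-0.19],"gripper":60},{"turn":[0,0,0],"translation":[-0.038,0.137,-0.2],"gripper":60},{"turn":[0,0,0],"translation":[-0.038,0.137,-0.2],"gripper":60}]'
python3 - <<'E'
from h import *
cap('top','top1');cap('side','side1')
a=cv2.imread('pics/top1.png')[220:320,150:250];b=cv2.imread('pics/side1.png')[300:400,240:340]
cv2.imwrite('pics/c2.png',cv2.resize(np.hstack([a,b]),None,fx=4,fy=4,interpolation=cv2.INTER_CUBIC))
print(sensors.state()['tcp_pos'])
print(proj('top1',[.428,.334,.014]),proj('side1',[.428,.334,.014]))
E
```

```text
clock: 2.1
tcp_pos: [0.4651, 0.197, 0.3001]
tool_rot: [-3.097, 0.525, -0.0]
contact_force: [-0.3, 0.3, -0.6]
opening: 0.0718
gripper_force: 0.0
clock: 2.93
tcp_pos: [0.4263, 0.3311, 0.0981]
tool_rot: [3.094, -0.524, -0.005]
contact_force: [-0.1, 0.2, 0.7]
opening: 0.0649
gripper_force: 0.0
[0.42808176 0.33232507 0.10115902]
[194.05321383 275.8160008 ] [299.80241669 362.92375916]
```

View pics/c2.png

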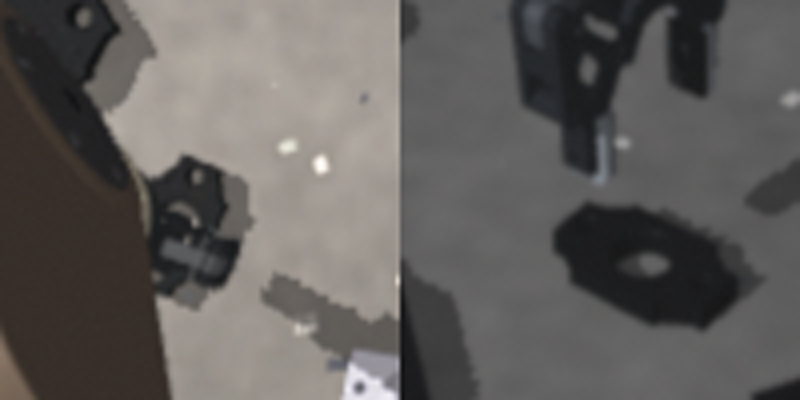

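The crop shows the hole centred at (194,276) in the top view and about (300.5,365) in the side view. The projections agree to within 3 px, and the fingers stand above and around the spacer. I'll go down and grip.

```bash
python3 -m pendant '[{"turn":[0,0,0],"translation":[0,0.002,-0.03],"gripper":60},{"turn":[0,0,0],"translation":[0,0.002,-0.055],"gripper":60},{"turn":[0,0,0],"translation":[0,0.002,-0.07],"gripper":60},{"turn":[0,0,0],"translation":[0,0.002,-0.072],"gripper":60},{"turn":[0,0,0],"translation":[0,0.002,-0.072],"gripper":160},{"turn":[0,0,0],"translation":[0,0.002,-0.072],"gripper":160},{"turn":[0,0,0],"translation":[0,0.002,-0.072],"gripper":160},{"turn":[0,0,0],"translation":[0,0.002,-0.072],"gripper":160},{"turn":[0,0,0],"translation":[0,0.002,-0.072],"gripper":160},{"turn":[0,0,0],"translation":[0,0.002,-0.072],"gripper":160}]' 40
```

```text
clock: 3.87
tcp_pos: [0.4287, 0.3348, 0.0302]
tool_rot: [-3.095, 0.524, -0.003]
contact_force: [-0.5, -1.4, 11.7]
opening: 0.0466
gripper_force: 42.4
```

```bash
python3 -m pendant '[{"turn":[0,0,0],"translation":[0,0,0.01],"gripper":160},{"turn":[0,0,0],"translation":[0,0,0.04],"gripper":160},{"turn":[0,0,0],"translation":[0,0,0.08],"gripper":160},{"turn":[0,0,0],"translation":[0,0,0.11],"gripper":160},{"turn":[0,0,0],"translation":[0,0,0.12],"gripper":160},{"turn":[0,0,0],"translation":[0,0,0.12],"gripper":160}]'
python3 - <<'E'
from h import *
cap('side','side2'); crop('side2','c3',220,220,380,340,5)
E
```

```text
clock: 4.37
tcp_pos: [0.4292, 0.3352, 0.1523]
tool_rot: [-3.093, 0.524, -0.007]
contact_force: [1.1, 1.2, -0.2]
opening: 0.0466
gripper_force: 41.6
```

View pics/c3.png

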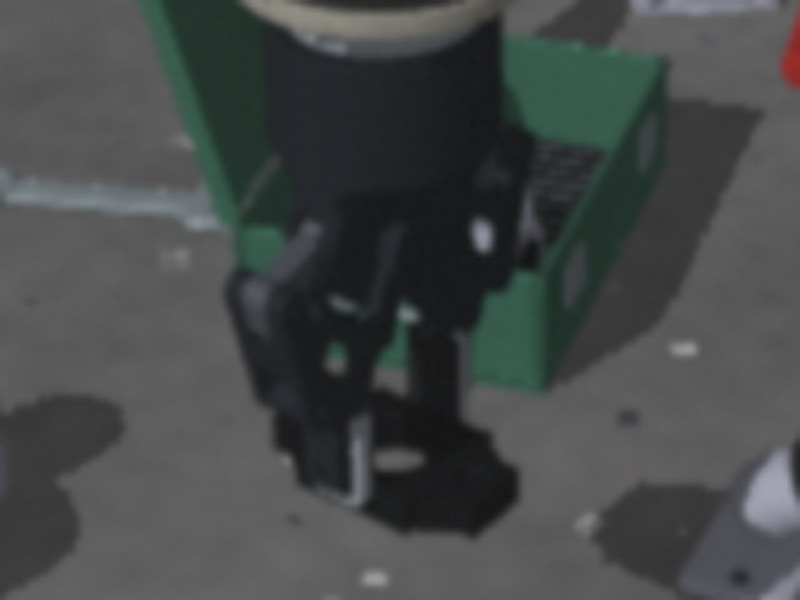

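The side crop shows the spacer held level in the fingertips, with its hole at full-frame pixel (299.6,311.8).

```bash
python3 - <<'E'
from h import *
print(ray('side2',299.6,311.8,.135), sensors.state()['tcp_pos'])
E
python3 -m pendant '[{"turn":[0,0,0],"translation":[0.005,-0.02,0.03],"gripper":160},{"turn":[0,0,3],"translation":[0.012,-0.05,0.05],"gripper":160},{"turn":[0,0,6],"translation":[0.02,-0.085,0.06],"gripper":160},{"turn":[0,0,9],"translation":[0.03,-0.12,0.06],"gripper":160},{"turn":[0,0,12],"translation":[0.04,-0.155,0.06],"gripper":160},{"turn":[0,0,15],"translation":[0.048,-0.19,0.06],"gripper":160},{"turn":[0,0,18],"translation":[0.056,-0.225,0.06],"gripper":160},{"turn":[0,0,18],"translation":[0.062,-0.26,0.06],"gripper":160},{"turn":[0,0,18],"translation":[0.068,-0.295,0.06],"gripper":160},{"turn":[0,0,18],"translation":[0.072,-0.33,0.06],"gripper":160},{"turn":[0,0,18],"translation":[0.074,-0.36,0.06],"gripper":160},{"turn":[0,0,18],"translation":[0.074,-0.373,0.06],"gripper":160}]'
```

```text
[0.42302289 0.34234274 0.135     ] [0.42841089 0.3346184  0.15033341]
clock: 5.42
tcp_pos: [0.5012, -0.0421, 0.2071]
tool_rot: [3.141, -0.037, -0.003]
contact_force: [0.4, -0.1, -1.1]
opening: 0.0464
gripper_force: 41.8
```

```bash
python3 -m pendant '[{"turn":[0,0,0],"translation":[0.003,0,-0.03],"gripper":160},{"turn":[0,0,0],"translation":[0.003,0,-0.07],"gripper":160},{"turn":[0,0,0],"translation":[0.003,0,-0.1],"gripper":160},{"turn":[0,0,0],"translation":[0.003,0,-0.125],"gripper":160},{"turn":[0,0,0],"translation":[0.003,0,-0.145],"gripper":160},{"turn":[0,0,0],"translation":[0.003,0,-0.155],"gripper":160},{"turn":[0,0,0],"translation":[0.003,0,-0.162],"gripper":160},{"turn":[0,0,0],"translation":[0.003,0,-0.166],"gripper":160},{"turn":[0,0,0],"translation":[0.003,0,-0.168],"gripper":160},{"turn":[0,0,0],"translation":[0.003,0,-0.168],"gripper":160}]'
```

```text
clock: 6.25
tcp_pos: [0.505, -0.0389, 0.0406]
tool_rot: [3.141, -0.034, 0.001]
contact_force: [-0.5, 0.4, -0.0]
opening: 0.0469
gripper_force: 41.8
```

```bash
python3 -m pendant '[{"turn":[0,0,0],"translation":[0,0,-0.002],"gripper":160},{"turn":[0,0,0],"translation":[0,0,-0.003],"gripper":160},{"turn":[0,0,0],"translation":[0,0,-0.003],"gripper":160},{"turn":[0,0,0],"translation":[0,0,-0.003],"gripper":120},{"turn":[0,0,0],"translation":[0,0,-0.003],"gripper":90},{"turn":[0,0,0],"translation":[0,0,-0.003],"gripper":75},{"turn":[0,0,0],"translation":[0,0,-0.003],"gripper":75},{"turn":[0,0,0],"translation":[0,0,0.01],"gripper":75},{"turn":[0,0,0],"translation":[0,0,0.04],"gripper":75},{"turn":[0,0,0],"translation":[0,0,0.08],"gripper":75},{"turn":[0,0,0],"translation":[0,0,0.12],"gripper":75},{"turn":[0,0,0],"translation":[0,0,0.16],"gripper":75}]'
python3 -m pendant '[{"turn":[0,0,5],"translation":[0,-0.04,0.04],"gripper":60},{"turn":[0,0,10],"translation":[-0.007,-0.08,0.04],"gripper":60},{"turn":[0,0,15],"translation":[-0.014,-0.12,0.04],"gripper":60},{"turn":[0,0,20],"translation":[-0.02,-0.16,0.04],"gripper":60},{"turn":[0,0,22],"translation":[-0.03,-0.2,0.04],"gripper":60},{"turn":[0,0,22],"translation":[-0.042,-0.235,0.03],"gripper":60},{"turn":[0,0,22],"translation":[-0.042,-0.235,0],"gripper":60},{"turn":[0,0,22],"translation":[-0.042,-0.235,-0.04],"gripper":60},{"turn":[0,0,22],"translation":[-0.042,-0.235,-0.075],"gripper":60},{"turn":[0,0,22],"translation":[-0.042,-0.235,-0.08],"gripper":60},{"turn":[0,0,22],"translation":[-0.042,-0.235,-0.08],"gripper":60}]'
python3 - <<'E'
from h import *
cap('top','top3');cap('side','side3')
a=cv2.imread('pics/top3.png')[200:300,280:380];b=cv2.imread('pics/side3.png')[170:270,310:410];
cv2.imwrite('pics/c4.png',cv2.resize(np.hstack([a,b]),None,fx=4,fy=4,interpolation=cv2.INTER_CUBIC))
print(sensors.state()['tcp_pos'])
for p in([.461,-.2775,.01],[.4704,-.2731,.034]):print(proj('side3',p))
E
```

```text
clock: 7.25
tcp_pos: [0.504, -0.0389, 0.2021]
tool_rot: [-3.141, 0.034, 0.001]
contact_force: [0.5, -0.3, -0.4]
opening: 0.0602
gripper_force: 0.0
clock: 8.17
tcp_pos: [0.4614, -0.2731, 0.1189]
tool_rot: [-3.087, -0.565, 0.005]
contact_force: [-0.4, 0.3, 0.3]
opening: 0.0656
gripper_force: 0.0
[ 0.46337141 -0.27415937  0.12167209]
[358.86562232 214.87048181]
[355.33651187 207.17006941]
```

View pics/c4.png

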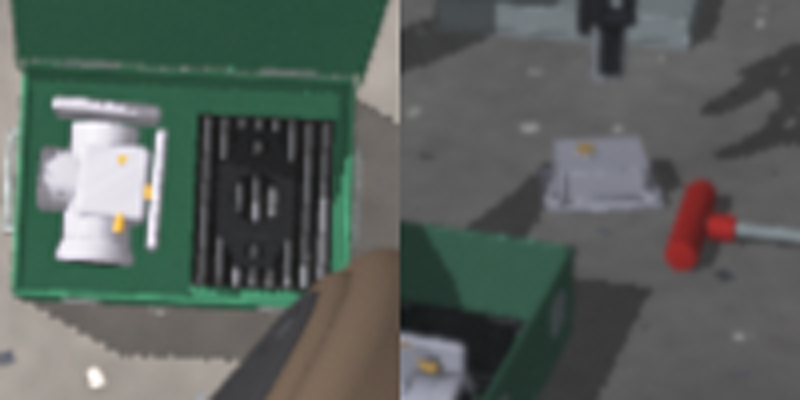

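The top crop shows the spacer flat on the pad, centred at pixel (344,250). The side crop puts the bowl's screw at (357,207), matching the projection (355,207) to within 2 px. I'll go down on the bowl.

```bash
python3 -m pendant '[{"turn":[0,0,0],"translation":[-0.001,-0.004,-0.03],"gripper":60},{"turn":[0,0,0],"translation":[-0.001,-0.004,-0.06],"gripper":60},{"turn":[0,0,0],"translation":[-0.001,-0.004,-0.08],"gripper":60},{"turn":[0,0,0],"translation":[-0.001,-0.004,-0.083],"gripper":60},{"turn":[0,0,0],"translation":[-0.001,-0.004,-0.083],"gripper":180},{"turn":[0,0,0],"translation":[-0.001,-0.004,-0.083],"gripper":180},{"turn":[0,0,0],"translation":[-0.001,-0.004,-0.083],"gripper":180},{"turn":[0,0,0],"translation":[-0.001,-0.004,-0.083],"gripper":180},{"turn":[0,0,0],"translation":[-0.001,-0.004,-0.083],"gripper":180},{"turn":[0,0,0],"translation":[-0.001,-0.004,-0.083],"gripper":180}]' 50
```

```text
clock: 9.1
tcp_pos: [0.4629, -0.2786, 0.0395]
tool_rot: [3.088, 0.566, 0.004]
contact_force: [-0.7, 0.8, 12.0]
opening: 0.0406
gripper_force: 52.1
```

```bash
python3 -m pendant '[{"turn":[0,0,0],"translation":[0,0,0.01],"gripper":180},{"turn":[0,0,0],"translation":[0,0,0.04],"gripper":180},{"turn":[0,0,0],"translation":[0,0,0.08],"gripper":180},{"turn":[0,0,0],"translation":[0,0,0.12],"gripper":180},{"turn":[0,0,0],"translation":[0,0,0.13],"gripper":180},{"turn":[0,0,0],"translation":[0,0,0.13],"gripper":180}]'
python3 - <<'E'
from h import *
cap('side','side4');cap('top','top4')
a=cv2.imread('pics/side4.png')[100:220,290:410];b=cv2.imread('pics/top4.png')[220:340,390:510];
cv2.imwrite('pics/c5.png',cv2.resize(np.hstack([a,b]),None,fx=3.3,fy=3.3,interpolation=cv2.INTER_CUBIC))
print(sensors.state()['tcp_pos'],sensors.state()['opening'])
E
```

```text
clock: 9.6
tcp_pos: [0.4636, -0.2792, 0.1721]
tool_rot: [3.085, 0.565, 0.009]
contact_force: [0.4, 0.4, -1.7]
opening: 0.041
gripper_force: 51.3
[ 0.46181596 -0.27799687  0.16827604] 0.040995737804751124
```

View pics/c5.png

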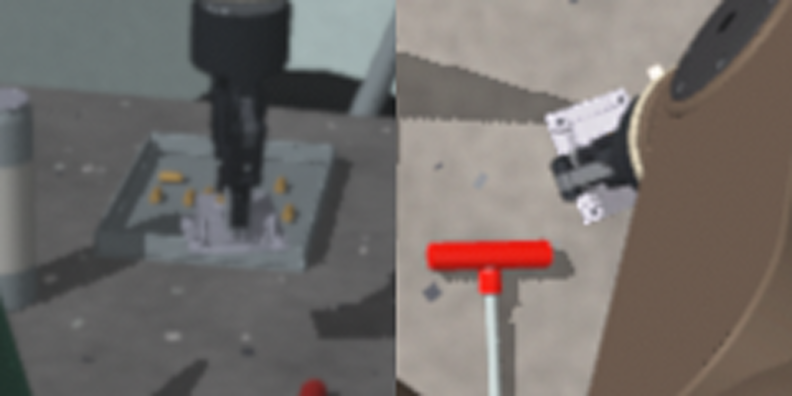

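The bowl is held level and centred in the fingers at side pixel (362,168).

```bash
python3 - <<'E'
from h import *
print(ray('top3',344.2,249.7,.021))
E
python3 -m pendant '[{"turn":[0,0,-2],"translation":[0.004,0.015,0.015],"gripper":180},{"turn":[0,0,-5],"translation":[0.01,0.04,0.03],"gripper":180},{"turn":[0,0,-9],"translation":[0.016,0.07,0.03],"gripper":180},{"turn":[0,0,-13],"translation":[0.022,0.1,0.03],"gripper":180},{"turn":[0,0,-17],"translation":[0.028,0.13,0.03],"gripper":180},{"turn":[0,0,-20],"translation":[0.034,0.16,0.03],"gripper":180},{"turn":[0,0,-22],"translation":[0.039,0.19,0.03],"gripper":180},{"turn":[0,0,-22],"translation":[0.043,0.22,0.03],"gripper":180},{"turn":[0,0,-22],"translation":[0.043,0.235,0.03],"gripper":180},{"turn":[0,0,-22],"translation":[0.043,0.24,0.03],"gripper":180},{"turn":[0,0,-22],"translation":[0.043,0.24,0.03],"gripper":180}]'
```

```text
[ 0.50264175 -0.03849155  0.021     ]
clock: 10.62
tcp_pos: [0.5039, -0.0368, 0.1962]
tool_rot: [-3.141, 0.031, 0.004]
contact_force: [-0.4, -0.1, -1.4]
opening: 0.0405
gripper_force: 51.2
```

```bash
python3 -m pendant '[{"turn":[0,0,0],"translation":[0,-0.001,-0.03],"gripper":180},{"turn":[0,0,0],"translation":[0,-0.001,-0.065],"gripper":180},{"turn":[0,0,0],"translation":[0,-0.001,-0.095],"gripper":180},{"turn":[0,0,0],"translation":[0,-0.001,-0.115],"gripper":180},{"turn":[0,0,0],"translation":[0,-0.001,-0.126],"gripper":180},{"turn":[0,0,0],"translation":[0,-0.001,-0.132],"gripper":180},{"turn":[0,0,0],"translation":[0,-0.001,-0.135],"gripper":180},{"turn":[0,0,0],"translation":[0,-0.001,-0.136],"gripper":180},{"turn":[0,0,0],"translation":[0,-0.001,-0.137],"gripper":180},{"turn":[0,0,0],"translation":[0,-0.001,-0.137],"gripper":180}]'
python3 -m pendant '[{"turn":[0,0,0],"translation":[0,0,-0.001],"gripper":180},{"turn":[0,0,0],"translation":[0,0,-0.002],"gripper":180},{"turn":[0,0,0],"translation":[0,0,-0.002],"gripper":180}]'
```

```text
clock: 11.45
tcp_pos: [0.5053, -0.0391, 0.0611]
tool_rot: [3.141, -0.034, 0.002]
contact_force: [-0.2, 0.7, -1.0]
opening: 0.0405
gripper_force: 51.2
clock: 11.7
tcp_pos: [0.5053, -0.039, 0.0604]
tool_rot: [3.141, -0.034, 0.003]
contact_force: [-8.7, -0.1, 36.2]
opening: 0.0404
gripper_force: 55.5
```

```bash
python3 -m pendant '[{"turn":[0,0,0],"translation":[0,0,0.001],"gripper":180},{"turn":[0,0,0],"translation":[0,0,0.001],"gripper":140},{"turn":[0,0,0],"translation":[0,0,0.001],"gripper":100},{"turn":[0,0,0],"translation":[0,0,0.001],"gripper":90},{"turn":[0,0,0],"translation":[0,0,0.001],"gripper":90},{"turn":[0,0,0],"translation":[0,0,0.01],"gripper":90},{"turn":[0,0,0],"translation":[0,0,0.03],"gripper":90},{"turn":[0,0,0],"translation":[0,0,0.06],"gripper":90},{"turn":[0,0,0],"translation":[0,0,0.1],"gripper":90},{"turn":[0,0,0],"translation":[0,0,0.14],"gripper":90},{"turn":[0,0,0],"translation":[-0.02,-0.03,0.16],"gripper":90},{"turn":[0,0,0],"translation":[-0.04,-0.07,0.16],"gripper":90}]'
python3 -m pendant '[{"turn":[0,0,0],"translation":[0,-0.04,0],"gripper":90},{"turn":[0,0,0],"translation":[0,-0.08,0],"gripper":90},{"turn":[0,0,0],"translation":[0,-0.11,0],"gripper":90}]'
python3 - <<'E'
from h import *
cap('side','side5');cap('top','top5')
a=cv2.imread('pics/side5.png')[165:305,230:370];b=cv2.imread('pics/top5.png')[165:305,265:405];
cv2.imwrite('pics/c6.png',cv2.resize(np.hstack([a,b]),None,fx=2.85,fy=2.85,interpolation=cv2.INTER_CUBIC))
print(sensors.state()['tcp_pos'])
E
```

```text
clock: 12.7
tcp_pos: [0.4681, -0.1059, 0.2232]
tool_rot: [3.14, -0.028, 0.011]
contact_force: [1.9, -1.8, -0.0]
opening: 0.0553
gripper_force: 0.0
clock: 12.95
tcp_pos: [0.4656, -0.2189, 0.2195]
tool_rot: [3.14, -0.034, 0.002]
contact_force: [0.7, 1.1, 0.7]
opening: 0.0551
gripper_force: 0.0
[ 0.46615492 -0.22023807  0.21911361]
```

View pics/c6.png

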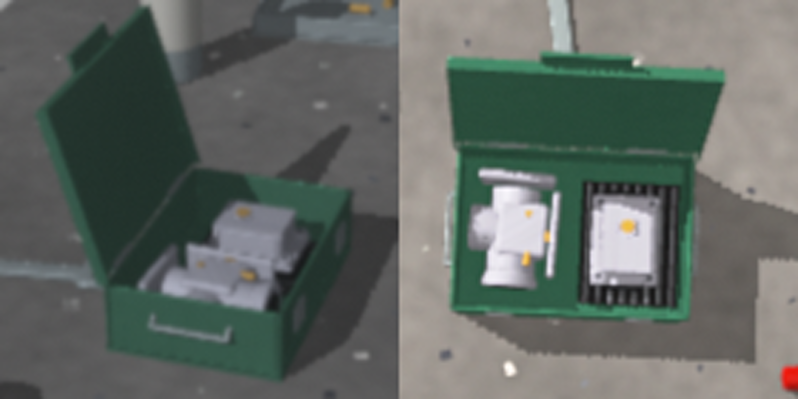

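The crop shows the bowl seated on the spacer, clear of the carburettor and the walls and below the rim. The lid is still leaning back, with its tab at top-view pixel (470,186)→(324,184) in the full frame. Next I'll work out the lid path.

```bash
python3 - <<'E'
from h import *
np.set_printoptions(precision=3,suppress=True)
print('can',ray('top5',511,160,.19))
# tab end corners in c6 right half: (541,53),(631,57)
for z in (.20,.215):print('tab',[ray('top5',265+(x-399)/2.85,165+y/2.85,z) for x,y in((541,53),(631,57))])
for th in (1.57,1.4,1.2,1.0,.8,.6,.4,.2,.1,0):
    c,s=np.cos(th),np.sin(th); P=np.array([.576,.0605])+.125*np.array([-c,s])+.004*np.array([s,c])
    print(th,P+[.011,.025])
E
python3 -m pendant '[{"turn":[0,0,0],"translation":[0.01,0.01,0.04],"gripper":255},{"turn":[0,0,0],"translation":[0.03,0.03,0.07],"gripper":255},{"turn":[0,0,0],"translation":[0.055,0.055,0.09],"gripper":255},{"turn":[0,0,0],"translation":[0.08,0.085,0.1],"gripper":255},{"turn":[0,0,0],"translation":[0.105,0.115,0.1],"gripper":255},{"turn":[0,0,0],"translation":[0.13,0.145,0.1],"gripper":255},{"turn":[0,0,0],"translation":[0.155,0.175,0.1],"gripper":255},{"turn":[0,0,0],"translation":[0.18,0.2,0.1],"gripper":255},{"turn":[0,0,0],"translation":[0.205,0.22,0.1],"gripper":255},{"turn":[0,0,0],"translation":[0.214,0.225,0.1],"gripper":255},{"turn":[0,0,0],"translation":[0.214,0.225,0.1],"gripper":255}]' 30
```

```text
can [ 0.698 -0.39   0.19 ]
tab [array([0.63 , 0.041, 0.2  ]), array([ 0.629, -0.027,  0.2  ])]
tab [array([0.626, 0.041, 0.215]), array([ 0.625, -0.026,  0.215])]
1.57 [0.591 0.211]
1.4 [0.57  0.209]
1.2 [0.545 0.203]
1.0 [0.523 0.193]
0.8 [0.503 0.178]
0.6 [0.486 0.159]
0.4 [0.473 0.138]
0.2 [0.465 0.114]
0.1 [0.463 0.102]
0 [0.462 0.089]
clock: 13.97
tcp_pos: [0.6811, 0.0112, 0.318]
tool_rot: [-3.141, 0.03, 0.0]
contact_force: [-1.5, -0.6, -0.4]
opening: -0.0
gripper_force: 0.0
```

```bash
python3 -m pendant '[{"turn":[0,0,0],"translation":[0,-0.004,-0.03],"gripper":255},{"turn":[0,0,0],"translation":[0,-0.004,-0.06],"gripper":255},{"turn":[0,0,0],"translation":[0,-0.004,-0.09],"gripper":255},{"turn":[0,0,0],"translation":[0,-0.004,-0.11],"gripper":255},{"turn":[0,0,0],"translation":[0,-0.004,-0.11],"gripper":255},{"turn":[0,0,0],"translation":[-0.01,-0.004,-0.11],"gripper":255},{"turn":[0,0,0],"translation":[-0.02,-0.004,-0.11],"gripper":255},{"turn":[0,0,0],"translation":[-0.03,-0.004,-0.11],"gripper":255},{"turn":[0,0,0],"translation":[-0.04,-0.004,-0.11],"gripper":255},{"turn":[0,0,0],"translation":[-0.05,-0.004,-0.11],"gripper":255},{"turn":[0,0,0],"translation":[-0.06,-0.004,-0.11],"gripper":255},{"turn":[0,0,0],"translation":[-0.06,-0.004,-0.11],"gripper":255}]'
```

```text
clock: 14.97
tcp_pos: [0.6183, 0.0048, 0.209]
tool_rot: [-3.141, 0.034, 0.0]
contact_force: [1.2, 0.5, -0.4]
opening: 0.0001
gripper_force: 0.0
```

```bash
python3 -m pendant '[{"turn":[0,0,0],"translation":[-0.012,0,0],"gripper":255},{"turn":[0,0,0],"translation":[-0.025,0,0],"gripper":255},{"turn":[0,0,0],"translation":[-0.038,0,0],"gripper":255},{"turn":[0,0,0],"translation":[-0.05,0,0],"gripper":255},{"turn":[0,0,0],"translation":[-0.062,0,-0.003],"gripper":255},{"turn":[0,0,0],"translation":[-0.075,0,-0.006],"gripper":255},{"turn":[0,0,0],"translation":[-0.086,0,-0.011],"gripper":255},{"turn":[0,0,0],"translation":[-0.097,0,-0.016],"gripper":255},{"turn":[0,0,0],"translation":[-0.107,0,-0.023],"gripper":255},{"turn":[0,0,0],"translation":[-0.117,0,-0.031],"gripper":255},{"turn":[0,0,0],"translation":[-0.117,0,-0.031],"gripper":255}]'
python3 - <<'E'
from h import *
cap('side','side6'); crop('side6','c7',200,120,400,270,4)
E
```

```text
clock: 15.88
tcp_pos: [0.5007, 0.0049, 0.1763]
tool_rot: [-3.141, 0.034, 0.005]
contact_force: [-0.5, -0.8, -0.2]
opening: -0.0004
gripper_force: 0.0
```

View pics/c7.png

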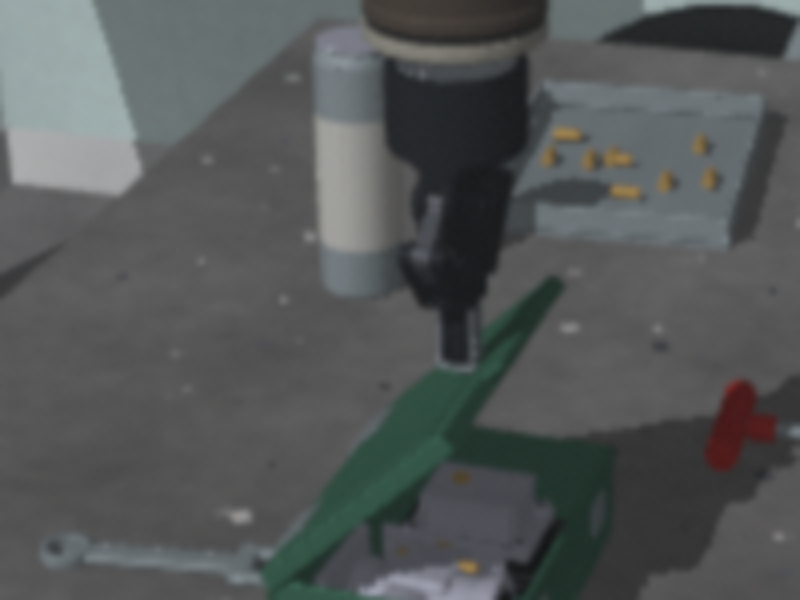

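The lid follows the fingertips and is now at about 0.8 rad, with the tip on its outer face at crop pixel (458,365).

```bash
python3 -m pendant '[{"turn":[0,0,0],"translation":[-0.009,0,-0.009],"gripper":255},{"turn":[0,0,0],"translation":[-0.017,0,-0.019],"gripper":255},{"turn":[0,0,0],"translation":[-0.024,0,-0.029],"gripper":255},{"turn":[0,0,0],"translation":[-0.03,0,-0.04],"gripper":255},{"turn":[0,0,0],"translation":[-0.034,0,-0.048],"gripper":255},{"turn":[0,0,0],"translation":[-0.037,0,-0.056],"gripper":255},{"turn":[0,0,0],"translation":[-0.038,0,-0.064],"gripper":255},{"turn":[0,0,0],"translation":[-0.04,0,-0.072],"gripper":255},{"turn":[0,0,0],"translation":[-0.041,0,-0.079],"gripper":255},{"turn":[0,0,0],"translation":[-0.041,0,-0.084],"gripper":255},{"turn":[0,0,0],"translation":[-0.041,0,-0.086],"gripper":255},{"turn":[0,0,0],"translation":[-0.041,0,-0.086],"gripper":255}]'
```

```text
clock: 16.93
tcp_pos: [0.4617, 0.0048, 0.0908]
tool_rot: [-3.141, 0.034, 0.002]
contact_force: [-0.5, 0.0, 0.5]
opening: 0.0002
gripper_force: 0.0
```

```bash
python3 -m pendant '[{"turn":[0,0,0],"translation":[0,0,-0.001],"gripper":255},{"turn":[0,0,0],"translation":[0,0,-0.002],"gripper":255},{"turn":[0,0,0],"translation":[0,0,-0.002],"gripper":255}]'; python3 -m pendant '[{"turn":[0,0,0],"translation":[0,0,-0.001],"gripper":255},{"turn":[0,0,0],"translation":[0,0,-0.001],"gripper":255}]'
```

```text
clock: 17.18
tcp_pos: [0.4621, 0.0048, 0.0895]
tool_rot: [3.141, -0.034, 0.001]
contact_force: [-0.4, 0.2, 1.3]
opening: 0.0002
gripper_force: 0.5
clock: 17.35
tcp_pos: [0.4622, 0.0048, 0.0893]
tool_rot: [3.141, -0.034, 0.001]
contact_force: [-6.1, -0.1, 24.8]
opening: -0.0002
gripper_force: 12.8
```

The force rose to 25 N exactly at the predicted closed height, so I'll retract and check.

```bash
python3 -m pendant '[{"turn":[0,0,0],"translation":[0,0,0.01],"gripper":255},{"turn":[0,0,0],"translation":[0,0,0.04],"gripper":255},{"turn":[0,0,0],"translation":[0,0,0.08],"gripper":255},{"turn":[0,0,0],"translation":[0,-0.03,0.11],"gripper":255},{"turn":[0,0,0],"translation":[0,-0.07,0.12],"gripper":255},{"turn":[0,0,0],"translation":[0,-0.11,0.12],"gripper":255},{"turn":[0,0,0],"translation":[0,-0.15,0.12],"gripper":255},{"turn":[0,0,0],"translation":[0,-0.19,0.12],"gripper":255},{"turn":[0,0,0],"translation":[0,-0.23,0.12],"gripper":255},{"turn":[0,0,0],"translation":[0,-0.25,0.12],"gripper":255},{"turn":[0,0,0],"translation":[0,-0.25,0.12],"gripper":255},{"turn":[0,0,0],"translation":[0,-0.25,0.12],"gripper":255}]'
python3 - <<'E'
from h import *
cap('side','side7'); crop('side7','c8',200,160,400,310,4)
E
```

```text
clock: 18.35
tcp_pos: [0.4617, -0.2462, 0.2083]
tool_rot: [-3.141, 0.038, -0.0]
contact_force: [0.9, -0.1, -0.3]
opening: 0.0001
gripper_force: 0.0
```

View pics/c8.png

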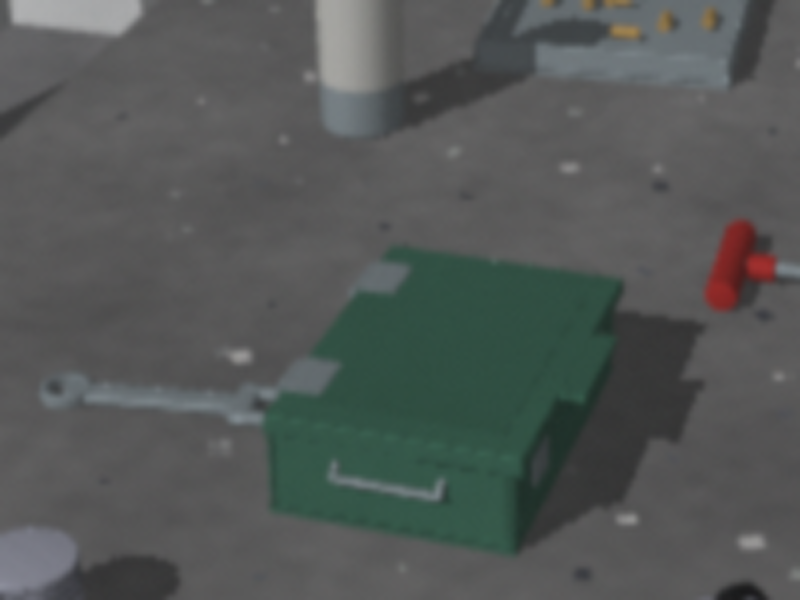

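The picture shows the lid flat on the rim (front corner at crop pixel (515,460)) with no gap. The spanner, T-driver and can have not moved.

```bash
python3 -c "from bench import sign_off; print(sign_off())"
```

```text
the job is handed in; nothing more can be done
None
```

The smallest spacer and the float bowl are stacked in the case beside the carburettor, the lid is closed flat on the rim, and the job was handed in at about 18 s; sign-off returned no verdict.

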